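# Weed out the bent pill boxes and line up the sound ones

## Task

Sort the daily pill boxes on the dresser: pull the little chest's drawer out to its stop, put every box with a bent flap sticking up into it, and then push the drawer fully shut. Line the sound boxes up on the cork mat as one even row, each upright, squared up and centred in its own blue outline with its length along the outline, with no empty outline between them. Leave everything else on the dresser where it is.

Things in the scene. Friction and masses are not known exactly. Their poses are not given: they have to be found in the camera images.
- pillbox1: stainless steel daily pill box, 80 mm long (x) by 42 wide (y) by 22 tall, 120 g; origin at the centre of its underside, z up; sound: both of its flaps (one behind the other along x, each with a small blue tab) lie closed and flat. May be absent
- pillbox2: stainless steel daily pill box, 80 mm long (x) by 42 wide (y) by 22 tall, 120 g; origin at the centre of its underside, z up; sound: both of its flaps (one behind the other along x, each with a small blue tab) lie closed and flat. May be absent
- pillbox3: stainless steel daily pill box, 80 mm long (x) by 42 wide (y) by 22 tall, 120 g; origin at the centre of its underside, z up; sound: both of its flaps (one behind the other along x, each with a small blue tab) lie closed and flat. May be absent
- pillbox4: stainless steel daily pill box, 80 mm long (x) by 42 wide (y) by 22 tall, 120 g; origin at the centre of its underside, z up; sound: both of its flaps (one behind the other along x, each with a small blue tab) lie closed and flat. May be absent
- bent1: stainless steel daily pill box, 80 mm long (x) by 42 wide (y) by 22 tall, 120 g; origin at the centre of its underside, z up; damaged: the flap on its +x half is bent and stands up at about 60 degrees, showing the dark compartment (its hinge is across the middle of the box, its free tip points up and to +x, 55 mm above the underside); the other flap is flat. May be absent
- bent2: stainless steel daily pill box, 80 mm long (x) by 42 wide (y) by 22 tall, 120 g; origin at the centre of its underside, z up; damaged: the flap on its +x half is bent and stands up at about 60 degrees, showing the dark compartment (its hinge is across the middle of the box, its free tip points up and to +x, 55 mm above the underside); the other flap is flat. May be absent
- bent3: stainless steel daily pill box, 80 mm long (x) by 42 wide (y) by 22 tall, 120 g; origin at the centre of its underside, z up; damaged: the flap on its +x half is bent and stands up at about 60 degrees, showing the dark compartment (its hinge is across the middle of the box, its free tip points up and to +x, 55 mm above the underside); the other flap is flat. May be absent
- mat: fixed cork mat, 100 mm (x) by 290 mm (y), 4 mm thick, with four blue outlines side by side along y, each 89 by 53 mm and 72 mm from the next; origin at the centre of its underside
- place1 (a point): centre of outline 1 of 4 on top of the mat (1 is at the mat's +y end, 4 at its -y end); axes as the mat's: a box in it has its length along x
- place2 (a point): centre of outline 2 of 4 on top of the mat (1 is at the mat's +y end, 4 at its -y end); axes as the mat's: a box in it has its length along x
- place3 (a point): centre of outline 3 of 4 on top of the mat (1 is at the mat's +y end, 4 at its -y end); axes as the mat's: a box in it has its length along x
- place4 (a point): centre of outline 4 of 4 on top of the mat (1 is at the mat's +y end, 4 at its -y end); axes as the mat's: a box in it has its length along x
- chest_drawer0 (a joint): how far the drawer of the fixed low wooden chest (220 mm deep along its x, 300 wide along its y, 110 tall; its front looks to its own -x) is out, along the chest's -x: 0 shut, 0.150 m at its stop; light friction
- chest_drawer0_handle (a point): middle of the drawer's brass bar handle: bar 11 mm thick, 120 mm long along the chest's y, 35 mm clear of the drawer's front to the bar's middle, 72 mm above the dresser top, moves with the drawer
- drawer_floor (a point): middle of the front edge of the drawer's inner floor, 22 mm above the dresser top; moves with the drawer, axes as the chest's. The inside runs from x = 0 to 175 mm and y = -129 to 129 mm, walls 66 mm high (front panel 80 mm). At its stop, x = 0 to 144 mm is in the open; the rest is under the chest's top (underside 76 mm above the floor)
- organizer: stainless steel weekly pill organizer with seven small flaps, 45 by 205 by 28 mm, bystander; origin at the centre of its underside
- jar: empty open amber glass jar, 68 mm across, 75 mm tall, bystander; origin at the centre of its underside
- comb: green plastic comb, 150 by 32 by 6 mm, lying flat, bystander
- figurine: ceramic Virgin figurine with a gold ray halo on a white base, 66 mm across at the base, about 130 mm tall, fragile bystander; origin at the centre of its underside
- case: tortoiseshell eyeglasses case with a brass clip, 160 by 58 by 41 mm, bystander; origin at the centre of its underside
Not all that is in view belongs to the job. Leave any black look-alike of the pillbox3 alone.

How it is judged (in metres and radians):
On the way, in this order (a step that is already met when the one before it is completed fails the run):
1. the drawer has been pulled out to its stop (value of joint chest_drawer0 above 0.143 m), for 0.2 s.
2. every bent pill box lies in the drawer (x of bent1 in the frame of drawer_floor between -0.005 and 0.18 m and y of bent1 in the frame of drawer_floor between -0.13 and 0.13 m and z of bent1 in the frame of drawer_floor between -0.006 and 0.045 m and x of bent2 in the frame of drawer_floor between -0.005 and 0.18 m and y of bent2 in the frame of drawer_floor between -0.13 and 0.13 m and z of bent2 in the frame of drawer_floor between -0.006 and 0.045 m and x of bent3 in the frame of drawer_floor between -0.005 and 0.18 m and y of bent3 in the frame of drawer_floor between -0.13 and 0.13 m and z of bent3 in the frame of drawer_floor between -0.006 and 0.045 m), for 0.2 s.
At the end, for the whole second after the job is handed in: every bent box is inside the drawer, the drawer is shut to within 10 mm, and every sound box rests upright on the mat with its centre within 10 mm of an outline's centre, its length within 0.12 rad of the outline's, in an outline next to another sound box's (so that no outline between them is empty) (all of step 2 and value of joint chest_drawer0 below 0.01 m and (horizontal distance between pillbox1 and place1 below 0.01 m or horizontal distance between pillbox1 and place2 below 0.01 m or horizontal distance between pillbox1 and place3 below 0.01 m or horizontal distance between pillbox1 and place4 below 0.01 m) and angle between the x axis of each of pillbox1, pillbox2, pillbox3, pillbox4 and the x axis of mat, either way round below 0.12 rad and angle between each of pillbox1, pillbox2, pillbox3, pillbox4's own z axis and vertical below 0.1 rad and z of each of pillbox1, pillbox2, pillbox3, pillbox4 in the frame of mat below 0.009 m and (horizontal distance between pillbox1 and pillbox2 below 0.09 m or horizontal distance between pillbox1 and pillbox3 below 0.09 m or horizontal distance between pillbox1 and pillbox4 below 0.09 m) and linear speed of each of pillbox1, pillbox2, pillbox3, pillbox4 below 0.02 m/s and (horizontal distance between pillbox2 and place1 below 0.01 m or horizontal distance between pillbox2 and place2 below 0.01 m or horizontal distance between pillbox2 and place3 below 0.01 m or horizontal distance between pillbox2 and place4 below 0.01 m) and (horizontal distance between pillbox2 and pillbox1 below 0.09 m or horizontal distance between pillbox2 and pillbox3 below 0.09 m or horizontal distance between pillbox2 and pillbox4 below 0.09 m) and (horizontal distance between pillbox3 and place1 below 0.01 m or horizontal distance between pillbox3 and place2 below 0.01 m or horizontal distance between pillbox3 and place3 below 0.01 m or horizontal distance between pillbox3 and place4 below 0.01 m) and (horizontal distance between pillbox3 and pillbox1 below 0.09 m or horizontal distance between pillbox3 and pillbox2 below 0.09 m or horizontal distance between pillbox3 and pillbox4 below 0.09 m) and (horizontal distance between pillbox4 and place1 below 0.01 m or horizontal distance between pillbox4 and place2 below 0.01 m or horizontal distance between pillbox4 and place3 below 0.01 m or horizontal distance between pillbox4 and place4 below 0.01 m) and (horizontal distance between pillbox4 and pillbox1 below 0.09 m or horizontal distance between pillbox4 and pillbox2 below 0.09 m or horizontal distance between pillbox4 and pillbox3 below 0.09 m)); the robot touches nothing.
It fails at once if something else on the dresser is moved more than 30 mm (distance of any of organizer, jar, comb, figurine, case from where it was at the start of the episode above 0.03 m).
It fails at once if the figurine or the jar is tipped (angle between any of figurine, jar's own z axis and vertical above 0.5 rad).
Of pillbox1, pillbox2, pillbox3, pillbox4 only 3 to 4 are there at a start; the rules pass over those that are not, and their reading is None.
Of bent1, bent2, bent3 only 2 to 3 are there at a start; the rules pass over those that are not, and their reading is None.
At some moment in a run one of pillbox1, pillbox2, pillbox3, pillbox4 may be knocked a few centimetres aside while the robot is not near it.
Once in a run the grip may slacken for a moment while it holds something.
It also fails if it takes over 210 s, if anything falls off the work surface, if the arm or the gripper's body presses on something with over 40 N, if the wrist force passes 120 N, or if a joint passes its speed limit or range.

## Robot

A 6-joint arm with a two-finger parallel gripper is mounted at the origin on the work surface. World frame = base frame: x ahead of the robot, y to its left, z up, the work surface at z = 0. Lengths are in mm, angles in rad, forces in N, time in s.
With the tool pointing down it reaches from about 350 to 975 mm from the base axis. Payload 7.1 kg.
Tool frame: the origin (TCP) lies midway between the tips of the shut fingers; the grasp point (between the pads) lies 19 mm behind it; z points along the fingers, y is the line along which they close (so a half turn about z gives the same grasp; the last joint's range is limited). The gripper opens to 88 mm and grips with 3 to 60 N. Pads are 20 mm wide; open, the fingers measure 115 mm over their backs; the gripper's body (75 mm by 178 mm) begins 61 mm behind the grasp point.
Start: joints at [1.139, 0.423, 1.63, -0, 1.089, -0.019], TCP at [250.702, 572.497, 222.675] pointing down, gripper open.
Joint ranges: [-3, 3], [-0.9, 2.11], [0.09, 2.58], [-1.31, 4.45], [0.11, 2.69], [-2.54, 2.54]. Speed limits (rad/s): [2.39, 2.39, 3.01, 3.14, 3.14, 3.14].

## Interface

Orientations are given as a rotation vector (axis times angle).
In Python, from workcell import ctrl gives the robot as it stands.
- The arm moves only by the shell command python3 -m pendant 'ROWS'. ROWS is a JSON object of lists of equal length, an entry for each row: "grip": the opening, from -1 (shut) to 1 (fully open); "linear": the shift along the tool's x, y, z in mm, a list of three; "angular": the turn, a rotation vector about the tool's x, y, z in rad, a list of three. In form: {"grip": [grip, ...], "linear": [[tx, ty, tz], ...], "angular": [[ax, ay, az], ...]}. A call has 1 to 12 rows; each row shifts and turns the commanded pose from where the row before left it, along the tool's axes as they then stand; what a row does not reach is not made up. A row lasts 1/12 s, in which the tool goes at most 41.7 mm and 7.16 degrees, less where a joint would pass 70% of its speed; a pose out of reach is approached as far as the arm can. A call with a gripper value outside its range is refused whole. The fingers move at their own pace and stop on an object; the grip force is fixed at half the most. Time passes only in rows, so rows that do not move let the fingers close. It gives the time, the measured TCP pose, the force, the opening and the grip force at its end, in the units of the state.
- ctrl.get_obs(): the state, without advancing time (a new reading comes with each control period).
- ctrl.get_image(name): name is "side" or "top"; returns the picture (480x640x3 uint8, red, green, blue); there is no depth.
- ctrl.camera_params(name): a dict with "vfov" (degrees; the focal length in pixels is half the picture's height over the tangent of half this angle, whatever the lens; pixels are square), "cx", "cy" (the principal point, pixels), "R" (3x3) and "t" (3): a world point X has camera coordinates R X + t. Camera axes: x right, y down, z forward; pixel columns grow to the right and rows downward; lengths in mm; the calibration is good to about 2 mm. A picture is of the moment at which its call begins. camera_params takes no time and is no camera call.
- ctrl.close_job(): hands the job in; it is judged then, once.
The state is a dict: "t": time; "qpos": joint angles; "qvel": joint speeds; "joint_torque": joint torques, N m; "ee_pos": TCP position; "orientation": TCP orientation; "ft_force": force on the tool from outside, world axes, zero at the start; "moment": the same for the moment, N m; "width": finger opening in mm; "grasp_force": force on a finger pad.
Only numpy, scipy, OpenCV 4.12 (cv2) and the standard library are available. Lean on these libraries where they do the work, as an engineer would, in place of code of your own. Each camera call takes 0.05 s, during which the arm holds its last target. There are 200 camera calls.

## Working session

There is one attempt and no reset: what is moved stays moved. The work goes in short steps, Python scripts to look and compute and a shell command to move; the robot and the scene stay as the last step left them, time stands still between calls to the robot, and variables do not carry over. Pictures are saved under pics/ and viewed, at most 14 in all, crops included, and the job is handed in when it is done.

```bash
ls; mkdir -p pics; python3 - <<'E'
from workcell import ctrl
import cv2,json
for n in("top","side"):
    cv2.imwrite(f"pics/{n}0.png",ctrl.get_image(n)[:,:,::-1])
    p=ctrl.camera_params(n);print(n,p)
o=ctrl.get_obs();print(o)
E
```

```text
pics
top {'vfov': 48.448446212517084, 'cx': 321.25008621827214, 'cy': 247.53596746153178, 'R': array([[-0.02647008, -0.99953057, -0.0154265 ],
       [-0.99544193,  0.02776994, -0.09123699],
       [ 0.09162255,  0.01294113, -0.99570971]]), 't': array([  98.03695232,  572.68731138, 1238.28360153])}
side {'vfov': 51.7655383250178, 'cx': 322.0198805790464, 'cy': 241.28608109231402, 'R': array([[ 0.80913946, -0.58744269,  0.01429767],
       [-0.41438177, -0.5876802 , -0.69492427],
       [ 0.41663064,  0.55636595, -0.71894078]]), 't': array([-437.3039615 ,  323.18570418,  885.71389609])}
{'t': 0.1, 'qpos': array([ 1.13899478e+00,  4.23742783e-01,  1.63060303e+00,  2.62162361e-06,
        1.08859512e+00, -1.90119358e-02]), 'qvel': array([ 6.52222615e-04, -1.48597611e-03, -1.63121123e-03,  1.23589536e-03,
        3.60947963e-05, -1.20299901e-04]), 'joint_torque': array([ 1.03571565e-03, -5.45620000e+01, -2.74326074e+01,  6.46646298e-02,
        1.87615596e-02, -1.16525976e-05]), 'ee_pos': array([250.50356631, 572.05971587, 221.99708368]), 'orientation': array([-6.43754147e-01, -3.07461757e+00,  2.06328149e-03]), 'ft_force': array([-0.02194638,  0.63562956,  0.39409305]), 'moment': array([ 0.01466469, -0.02793313, -0.0477817 ]), 'grasp_force': 0.0, 'width': 87.76197442883227}
```

View pics/top0.png

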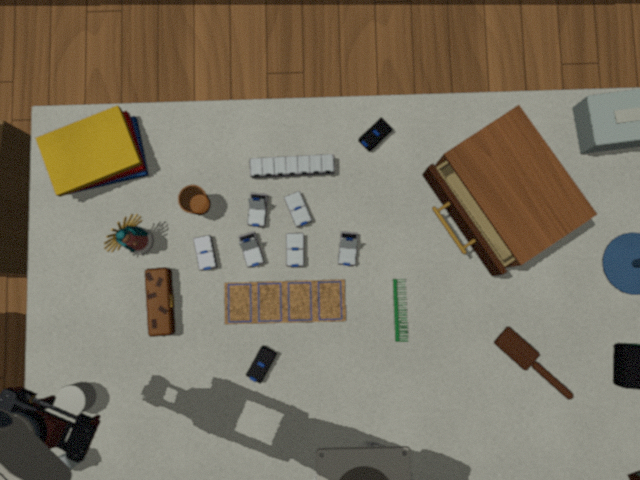

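View pics/side0.png

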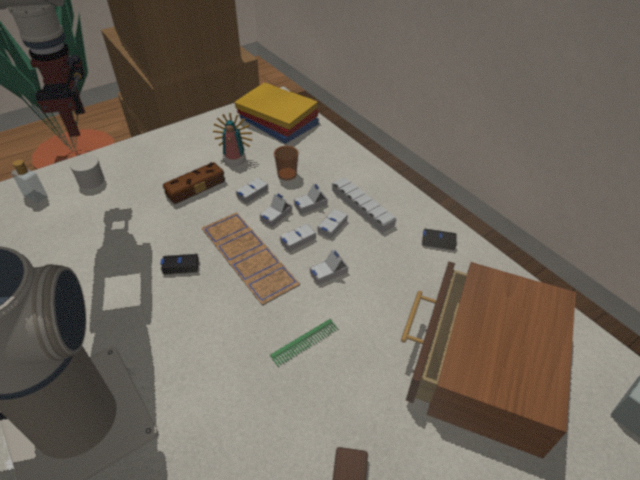

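The top view shows three sound boxes, (298,209), (205,252) and (295,249), and three boxes with a raised flap and dark compartment, (258,210), (251,250) and (348,249). The black look-alikes are at (376,134) and (262,364). The mat is centred near (286,301), the brass handle is near (455,229), and the drawer is already slightly open. I'll enlarge to confirm this.

```bash
cat > h.py <<'E'
from workcell import ctrl
import cv2,numpy as np
def cam(n):
    p=ctrl.camera_params(n);f=240/np.tan(np.radians(p['vfov'])/2)
    return p['R'],p['t'],np.array([[f,0,p['cx']],[0,f,p['cy']],[0,0,1]])
def ray(n,uv,z):
    R,t,K=cam(n);uv=np.atleast_2d(np.float64(uv))
    d=(np.c_[uv,np.ones(len(uv))]@np.linalg.inv(K).T)@R;c=-R.T@t
    return c+d*((z-c[2])/d[:,2])[:,None]
def proj(n,X):
    R,t,K=cam(n);x=(np.atleast_2d(X)@R.T+t)@K.T;return x[:,:2]/x[:,2:]
def snap(n,f,box=None,s=1):
    im=ctrl.get_image(n)[:,:,::-1].copy()
    cv2.imwrite('pics/raw_'+f,im)
    if box: x0,y0,x1,y1=box;im=im[y0:y1,x0:x1]
    cv2.imwrite('pics/'+f,cv2.resize(im,None,fx=s,fy=s,interpolation=cv2.INTER_CUBIC));
E
python3 - <<'E'
import cv2,numpy as np
from h import *
im=cv2.imread('pics/top0.png')
a=cv2.resize(im[185:330,190:370],None,fx=4.4,fy=4.4,interpolation=cv2.INTER_CUBIC)
cv2.imwrite('pics/crop1.png',a)
b=cv2.resize(im[100:280,415:600],None,fx=3.2,fy=3.2,interpolation=cv2.INTER_CUBIC)
cv2.imwrite('pics/crop2.png',b)
hsv=cv2.cvtColor(im,cv2.COLOR_BGR2HSV)
# mat
roi=np.zeros((480,640),np.uint8);roi[265:335,200:370]=1
m=((hsv[:,:,1]>50)&(roi>0)).astype(np.uint8)
c=max(cv2.findContours(m,0,2)[0],key=cv2.contourArea)
q=cv2.boxPoints(cv2.minAreaRect(c))
P=ray('top',q,4);print('mat px',q.round(1).tolist());print(P.round(1)); 
w=cv2.minAreaRect(np.float32(ray('top',c[:,0],4)[:,:2]));print(w)
# boxes: blue tabs + bright
for nm,mm in (('blue',(hsv[:,:,0]>100)&(hsv[:,:,0]<130)&(hsv[:,:,1]>110)),):
    n,l,s,ce=cv2.connectedComponentsWithStats(mm.astype(np.uint8))
    for i in range(1,n):
        if s[i,4]>4 and 180<ce[i][0]<400 and 120<ce[i][1]<400: print(nm,s[i,4],ce[i].round(1))
v=hsv[:,:,2];print('table v',np.median(v[340:350,300:400]),'box',v[240,295],v[209,298])
E
```

```text
mat px [[222.89999389648438, 282.0], [344.3999938964844, 278.5], [345.6000061035156, 320.8999938964844], [224.10000610351562, 324.3999938964844]]
[[500.6 321.7   4. ]
 [501.   29.3   4. ]
 [400.   29.4   4. ]
 [399.3 319.8   4. ]]
((450.2099914550781, 174.68988037109375), (101.01973724365234, 290.664794921875), 0.12074115872383118)
blue 45 [375.7 132.4]
blue 34 [364.3 143.1]
blue 18 [255.8 197.9]
blue 10 [303.5 223. ]
blue 10 [255.1 224.6]
blue 20 [245.6 239.2]
blue 21 [349.  237.6]
blue 8 [294.5 248.5]
blue 10 [255.  264.1]
blue 6 [345.8 263.8]
blue 10 [294.5 265.4]
blue 8 [207.1 267.9]
blue 40 [260.6 364.2]
blue 21 [253. 378.]
table v 149.0 box 170 138
```

View pics/crop1.png

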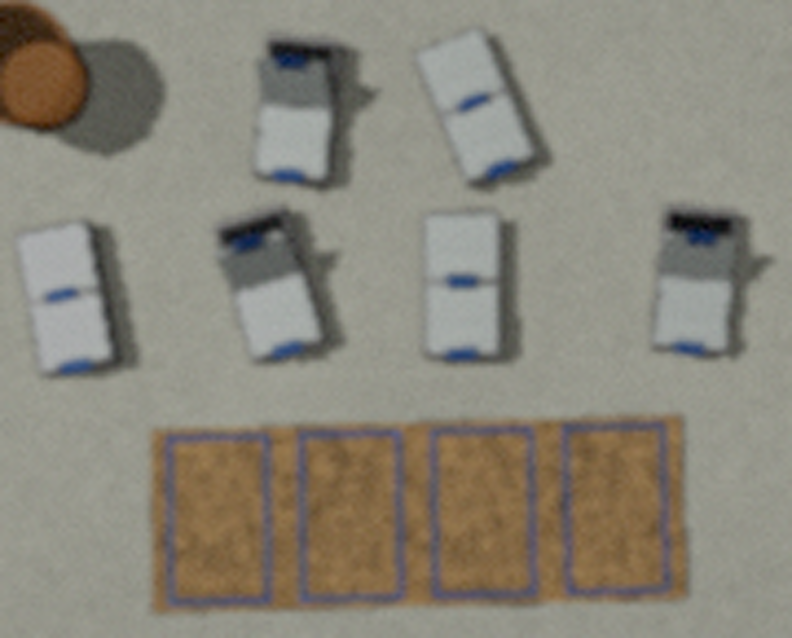

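View pics/crop2.png

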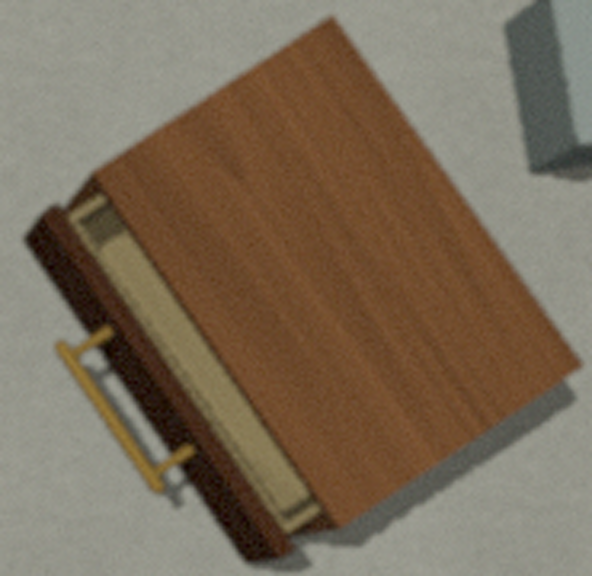

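Confirmed. The bent boxes are the ones with a grey, dark half at (258,210), (251,250) and (348,249). The sound ones are fully white, at (298,209), (205,252) and (295,249). The bar's ends are at about (434,208) and (464,252). Next I'll measure the box and chest poses.

```bash
cat > boxes.py <<'E'
from h import *
def bright(im,seeds,win=26,thr=160):
    g=cv2.GaussianBlur(im,(3,3),0).astype(float)
    # neutral & bright vs yellowish table
    s=g.min(2); out=[]
    for (u,v) in seeds:
        x0,y0=int(u)-win,int(v)-win;sub=s[y0:y0+2*win,x0:x0+2*win]
        t,_=cv2.threshold(sub.astype(np.uint8),0,255,cv2.THRESH_OTSU)
        m=(sub>thr).astype(np.uint8);m=cv2.morphologyEx(m,cv2.MORPH_CLOSE,np.ones((5,5)))
        cs=cv2.findContours(m,0,2)[0]
        c=max(cs,key=cv2.contourArea)[:,0]+[x0,y0]
        r=cv2.minAreaRect(np.float32(ray('top',c,22)[:,:2]))
        out.append(((np.round(r[0],1)).tolist(),np.round(r[1],1).tolist(),round(r[2],1)))
    return out
E
python3 - <<'E'
from boxes import *
im=cv2.imread('pics/top0.png')
print('table bgr',np.median(im[340:350,300:400].reshape(-1,3),0),'box',im[240:246,290:298].reshape(-1,3).mean(0))
S=[(298,209),(205,252),(295,249)];B=[(258,216),(253,256),(347,255)]
for thr in(150,160):
  print(thr)
  for r in bright(im,S+B,18,thr): print(r)
# by-eye corners
o=np.array([190,185]);k=4.4
E={'A':[(415,48),(480,28),(536,152),(475,180)],'B':[(15,235),(88,220),(113,357),(42,370)],'C':[(425,212),(499,210),(500,355),(425,355)],
'bD':[(258,104),(333,108),(328,183),(252,176)],'bE':[(236,290),(306,272),(325,340),(256,360)],'bF':[(660,275),(731,280),(724,355),(652,345)]}
for n,q in E.items():
  P=ray('top',np.array(q)/k+o,22)[:,:2];print(n,P.mean(0).round(1),cv2.minAreaRect(np.float32(P)))
q=np.array([(333,15),(580,365),(337,527),(95,172)])/3.2+[415,100]
P=ray('top',q,110)[:,:2];print('chest',P.round(0).tolist(),P.mean(0));r=cv2.minAreaRect(np.float32(P));print(r)
H=ray('top',np.array([(62,346),(157,487)])/3.2+[415,100],72+3)[:,:2];print('handle',H,H.mean(0),np.linalg.norm(H[0]-H[1]))
# brass handle auto
hsv=cv2.cvtColor(im,cv2.COLOR_BGR2HSV);m=((hsv[:,:,0]>12)&(hsv[:,:,0]<28)&(hsv[:,:,1]>140)&(hsv[:,:,2]>100)).astype(np.uint8);m[:,:425]=0;m[:,480:]=0;m[:190]=0
ys,xs=np.nonzero(m);print(len(xs),xs.mean(),ys.mean())
E
```

```text
table bgr [138. 149. 148.] box [164.41666667 168.0625     162.9375    ]
150
([674.7, 138.9], [74.0, 34.8], 20.3)
([574.0, 364.2], [81.0, 35.7], 10.2)
([575.2, 147.5], [33.5, 69.5], 88.7)
([654.7, 237.1], [33.8, 31.5], 88.3)
([559.7, 247.8], [31.9, 34.9], 15.2)
([554.9, 22.2], [32.1, 29.4], 82.5)
160Traceback (most recent call last):
  File "<stdin>", line 7, in <module>
  File "boxes.py", line 11, in bright
    c=max(cs,key=cv2.contourArea)[:,0]+[x0,y0]
      ~~~^^^^^^^^^^^^^^^^^^^^^^^^
ValueError: max() iterable argument is empty
```

```bash
python3 - <<'E'
from boxes import *
im=cv2.imread('pics/top0.png')
S=[(298,209),(205,252),(295,249)];B=[(258,216),(253,256),(347,255)]
for thr in(142,146):
  print(thr)
  for r in bright(im,S+B,18,thr): print(r)
o=np.array([190,185]);k=4.4
E={'A':[(415,48),(480,28),(536,152),(475,180)],'B':[(15,235),(88,220),(113,357),(42,370)],'C':[(425,212),(499,210),(500,355),(425,355)],
'bD':[(258,104),(333,108),(328,183),(252,176)],'bE':[(236,290),(306,272),(325,340),(256,360)],'bF':[(660,275),(731,280),(724,355),(652,345)]}
for n,q in E.items():
  P=ray('top',np.array(q)/k+o,22)[:,:2];print(n,P.mean(0).round(1),cv2.minAreaRect(np.float32(P)))
q=np.array([(333,15),(580,365),(337,527),(95,172)])/3.2+[415,100]
P=ray('top',q,110)[:,:2];print('chest',P.round(0).tolist(),P.mean(0));r=cv2.minAreaRect(np.float32(P));print(r)
H=ray('top',np.array([(62,346),(157,487)])/3.2+[415,100],72+3)[:,:2];print('handle',H,H.mean(0),np.linalg.norm(H[0]-H[1]))
E
```

```text
142
([672.6, 138.7], [81.5, 36.3], 20.6)
([574.0, 361.8], [84.4, 83.9], 88.4)
([571.7, 148.8], [35.9, 76.6], 88.7)
([655.1, 238.7], [36.9, 34.6], 83.6)
([561.5, 252.8], [71.5, 84.7], 89.3)
([547.5, 26.9], [41.3, 55.3], 66.5)
146
([674.9, 139.7], [74.9, 36.2], 20.4)
([574.2, 364.5], [81.4, 36.6], 10.5)
([571.7, 147.6], [33.5, 76.6], 88.7)
([654.9, 238.2], [35.0, 34.2], 82.6)
([559.6, 248.2], [33.3, 36.6], 15.2)
([555.0, 22.7], [33.5, 30.3], 81.9)
A [672.  135.1] ((673.0813598632812, 135.43572998046875), (79.97115325927734, 36.87259292602539), 22.943435668945312)
B [572.4 361.1] ((572.1321411132812, 361.2628479003906), (76.12181854248047, 40.51945495605469), 10.075117111206055)
C [573.2 145. ] ((573.2302856445312, 145.07513427734375), (40.52634811401367, 78.8011703491211), 89.05070495605469)
bD [652.4 235.7] ((652.0161743164062, 235.90737915039062), (41.6451530456543, 41.302734375), 85.24604797363281)
bE [558.2 243.7] ((558.4462280273438, 243.8494110107422), (39.64480209350586, 39.129676818847656), 14.637271881103516)
bF [553.   21.4] ((552.8629150390625, 21.571718215942383), (39.123130798339844, 40.777503967285156), 82.83741760253906)
chest [[879.0, -374.0], [625.0, -528.0], [517.0, -355.0], [771.0, -201.0]] [ 698.03360503 -364.48691496]
((698.1556396484375, -364.24188232421875), (298.767333984375, 204.11355590820312), 31.3281307220459)
handle [[ 654.06814664 -179.50483227]
 [ 551.07534539 -242.03123231]] [ 602.57174602 -210.76803229] 120.48679518234529
```

```bash
cat > plan.py <<'E'
import sys
from h import *
from scipy.spatial.transform import Rotation as Ro
def plan(x,y,z,yaw=None):
    o=ctrl.get_obs();R=Ro.from_rotvec(o['orientation']).as_matrix()
    psi=np.degrees(np.arctan2(R[1,1],R[0,1]));tz=(psi-yaw+180)%360-180 if yaw is not None else 0
    # tilt removed: target is straight down with given yaw
    p=np.radians(yaw if yaw is not None else psi);ty=np.array([np.cos(p),np.sin(p),0]);tx=np.array([-ty[1],ty[0],0])
    d=np.array([x,y,z])-o['ee_pos']
    print('t %.1f ee %s psi %.2f tilt %.2f w %.1f gf %.1f F %s q6 %.2f'%(o['t'],o['ee_pos'].round(1),psi,np.degrees(np.arccos(-R[2,2])),o['width'],o['grasp_force'],o['ft_force'].round(1),o['qpos'][5]))
    print('turn about tool z: %.3f rad; then tool shift x %.1f y %.1f z %.1f'%(np.radians(tz),d@tx,d@ty,-d[2]))
if __name__=='__main__': plan(*map(float,sys.argv[1:]))
E
python3 -m pendant '{"grip":[1,1,1,1,1,1,1,1,1,1],"linear":[[0,0,0],[0,0,0],[0,0,0],[0,0,0],[0,0,0],[0,0,0],[0,0,0],[0,0,0],[0,0,0],[0,0,0]],"angular":[[0,0,0.115],[0,0,0.115],[0,0,0.115],[0,0,0.115],[0,0,0.115],[0,0,0.115],[0,0,0.115],[0,0,0.115],[0,0,0.115],[0,0,0.115]]}'
python3 -m pendant '{"grip":[-0.4,-0.4,-0.4,-0.4,-0.4,-0.4,-0.4,-0.4,-0.4,-0.4],"linear":[[0,0,0],[0,0,0],[0,0,0],[0,0,0],[0,0,0],[0,0,0],[0,0,0],[0,0,0],[0,0,0],[0,0,0]],"angular":[[0,0,0.115],[0,0,0.115],[0,0,0.115],[0,0,0.115],[0,0,0.115],[0,0,0.115],[0,0,0.115],[0,0,0.115],[0,0,0.113],[0,0,0]]}'
python3 plan.py 603.4 -210 222 -58.7
```

```text
t: 0.93
ee_pos: [250.6, 572.2, 222.2]
orientation: [2.219, 2.224, -0.001]
ft_force: [0.0, -0.6, 0.6]
width: 87.4
grasp_force: 0.0
t: 1.77
ee_pos: [250.6, 572.2, 222.2]
orientation: [3.026, 0.84, -0.001]
ft_force: [1.2, 0.0, -0.1]
width: 27.2
grasp_force: 0.0
t 1.8 ee [250.6 572.2 222.2] psi -58.96 tilt 0.05 w 27.2 gf 0.0 F [ 1.2  0.  -0.1] q6 2.17
turn about tool z: -0.005 rad; then tool shift x -104.9 y 851.6 z 0.2
```

```bash
python3 -m pendant '{"grip":[-0.4,-0.4,-0.4,-0.4,-0.4,-0.4,-0.4,-0.4,-0.4,-0.4,-0.4,-0.4],"linear":[[-4,32,0],[-4,32,0],[-4,32,0],[-4,32,0],[-4,32,0],[-4,32,0],[-4,32,0],[-4,32,0],[-4,32,0],[-4,32,0],[-4,32,0],[-4,32,0]],"angular":[[0,0,0],[0,0,0],[0,0,0],[0,0,0],[0,0,0],[0,0,0],[0,0,0],[0,0,0],[0,0,0],[0,0,0],[0,0,0],[0,0,-0.005]]}'
python3 -m pendant '{"grip":[-0.4,-0.4,-0.4,-0.4,-0.4,-0.4,-0.4,-0.4,-0.4,-0.4,-0.4,-0.4],"linear":[[-4,33,0],[-4,33,0],[-4,33,0],[-4,33,0],[-4,33,0],[-4,33,0],[-4,33,0],[-4,33,0],[-4,33,0],[-4,33,0],[-4,33,0],[-4,33,0]],"angular":[[0,0,0],[0,0,0],[0,0,0],[0,0,0],[0,0,0],[0,0,0],[0,0,0],[0,0,0],[0,0,0],[0,0,0],[0,0,0],[0,0,0]]}' | tail -1
python3 plan.py 603.4 -210 122 -58.7
```

```text
t: 2.77
ee_pos: [409.3, 217.9, 222.7]
orientation: [3.021, 0.861, 0.0]
ft_force: [0.3, -0.3, 0.1]
width: 26.4
grasp_force: 0.0
grasp_force: 0.0
t 3.8 ee [ 575.6 -144.8  222.5] psi -58.22 tilt 0.02 w 26.3 gf 0.0 F [-0.2  0.6 -0.2] q6 0.75
turn about tool z: 0.008 rad; then tool shift x -10.1 y 70.1 z 100.5
```

```bash
python3 -m pendant '{"grip":[-0.4,-0.4,-0.4,-0.4,-0.4,-0.4,-0.4],"linear":[[-3,23,20],[-3,23,20],[-4,24,20],[0,0,20],[0,0,20],[0,0,0],[0,0,0]],"angular":[[0,0,0],[0,0,0],[0,0,0],[0,0,0],[0,0,0],[0,0,0.008],[0,0,0]]}' | tail -1
python3 plan.py 603.4 -210 53 -58.7
python3 -c "
from h import *
snap('side','s1.png',(350,230,600,420),3.0)
print(proj('side',[[603.4,-210,72],[654.9,-178.7,72],[551.9,-241.2,72]]).round(1))"
```

```text
grasp_force: 0.0
t 4.3 ee [ 602.5 -207.8  121.6] psi -58.81 tilt 0.18 w 26.6 gf 0.0 F [0.5 0.4 0.1] q6 0.68
turn about tool z: -0.002 rad; then tool shift x -0.4 y 2.4 z 68.6
[[411.6 316.1]
 [419.5 293.7]
 [402.9 340.4]]
```

View pics/s1.png

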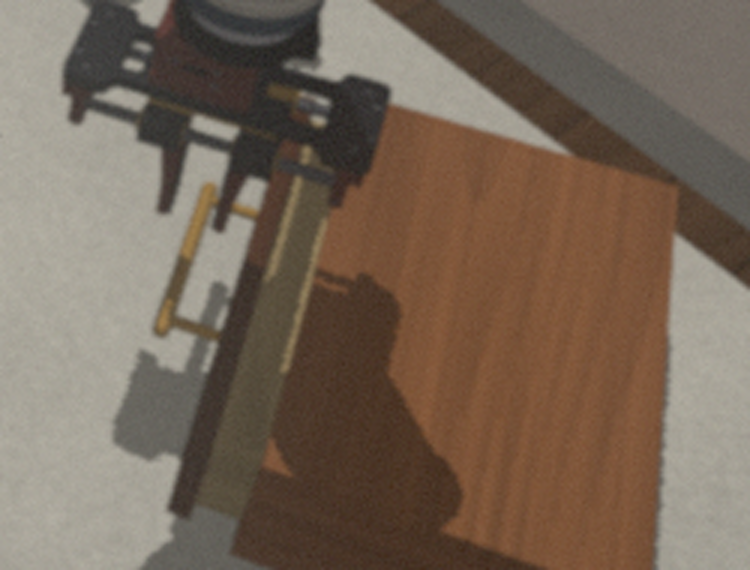

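The side view shows the bar's ends at (420,292) and (404,340), within about 1 px of the prediction. The fingers straddle it, so I go down and grip.

```bash
python3 -m pendant '{"grip":[-0.4,-0.4,-0.4,-0.4,-0.4,-0.4],"linear":[[0,2.5,12],[0,0,14],[0,0,14],[0,0,14],[0,0,14],[0,0,0]],"angular":[[0,0,0],[0,0,0],[0,0,0],[0,0,0],[0,0,0],[0,0,0]]}'
python3 -m pendant '{"grip":[-1,-1,-1,-1,-1,-1],"linear":[[0,0,0],[0,0,0],[0,0,0],[0,0,0],[0,0,0],[0,0,0]],"angular":[[0,0,0],[0,0,0],[0,0,0],[0,0,0],[0,0,0],[0,0,0]]}'
python3 -m pendant '{"grip":[-1,-1,-1,-1,-1,-1,-1,-1,-1,-1],"linear":[[0,-5,0],[0,-8,0],[0,-10,0],[0,-12,0],[0,-12,0],[0,-12,0],[0,-12,0],[0,-12,0],[0,-10,0],[0,-5,0]],"angular":[[0,0,0],[0,0,0],[0,0,0],[0,0,0],[0,0,0],[0,0,0],[0,0,0],[0,0,0],[0,0,0],[0,0,0]]}'
```

```text
t: 4.9
ee_pos: [602.5, -209.3, 50.9]
orientation: [-3.023, -0.842, 0.007]
ft_force: [-0.7, 0.3, -0.7]
width: 26.4
grasp_force: 0.0
t: 5.4
ee_pos: [605.2, -210.3, 55.1]
orientation: [3.026, 0.842, 0.001]
ft_force: [1.1, 0.7, -2.5]
width: 10.2
grasp_force: 30.0
t: 6.23
ee_pos: [552.2, -124.7, 55.0]
orientation: [-3.025, -0.843, 0.003]
ft_force: [-4.1, -4.3, 6.6]
width: 9.9
grasp_force: 30.0
```

```bash
for i in 1; do python3 -m pendant '{"grip":[-1,-1,-1,-1],"linear":[[0,-4,0],[0,-4,0],[0,-2,0],[0,0,0]],"angular":[[0,0,0],[0,0,0],[0,0,0],[0,0,0]]}'; done
python3 -m pendant '{"grip":[-1,-1,-1],"linear":[[0,-3,0],[0,-2,0],[0,0,0]],"angular":[[0,0,0],[0,0,0],[0,0,0]]}'
python3 -m pendant '{"grip":[-1,-1,-1],"linear":[[0,-3,0],[0,-2,0],[0,0,0]],"angular":[[0,0,0],[0,0,0],[0,0,0]]}'
```

```text
t: 6.57
ee_pos: [547.1, -116.5, 55.0]
orientation: [-3.025, -0.843, 0.003]
ft_force: [-5.5, -2.5, 8.7]
width: 10.3
grasp_force: 30.0
t: 6.82
ee_pos: [544.6, -112.4, 55.0]
orientation: [-3.025, -0.843, 0.003]
ft_force: [-4.6, -2.5, 8.4]
width: 10.2
grasp_force: 30.0
t: 7.07
ee_pos: [541.9, -108.1, 55.0]
orientation: [-3.025, -0.843, 0.004]
ft_force: [-4.8, -1.8, 8.3]
width: 10.5
grasp_force: 30.0
```

Still moving freely, so the stop isn't reached yet.

```bash

python3 -m pendant '{"grip":[-1,-1,-1],"linear":[[0,-3,0],[0,-2,0],[0,0,0]],"angular":[[0,0,0],[0,0,0],[0,0,0]]}' | grep -E 'ee_|ft'
python3 -m pendant '{"grip":[-1,-1,-1],"linear":[[0,-3,0],[0,-2,0],[0,0,0]],"angular":[[0,0,0],[0,0,0],[0,0,0]]}'| grep -E 'ee_|ft'
python3 -m pendant '{"grip":[-1,-1,-1],"linear":[[0,-2,0],[0,-2,0],[0,0,0]],"angular":[[0,0,0],[0,0,0],[0,0,0]]}'| grep -E 'ee_|ft'
```

```text
ee_pos: [540.7, -105.9, 55.0]
ft_force: [-2.5, -13.6, 2.8]
ee_pos: [540.8, -105.7, 55.1]
ft_force: [3.2, -37.8, -8.9]
ee_pos: [541.0, -105.5, 55.2]
ft_force: [8.5, -56.8, -18.7]
```

```bash

python3 -m pendant '{"grip":[-1,-1,-0.4,-0.4,-0.4,-0.4,-0.4,-0.4,-0.4],"linear":[[0,5,0],[0,4,0],[0,0,0],[0,0,0],[0,0,0],[0,0,-10],[0,0,-30],[0,0,-40],[0,0,-40]],"angular":[[0,0,0],[0,0,0],[0,0,0],[0,0,0],[0,0,0],[0,0,0],[0,0,0],[0,0,0],[0,0,0]]}'
python3 -m pendant '{"grip":[1,1,1,1,1],"linear":[[0,-40,-30],[0,-40,-20],[0,-40,0],[0,-20,0],[0,0,0]],"angular":[[0,0,0],[0,0,0],[0,0,0],[0,0,0],[0,0,0]]}' | tail -1
python3 -c "
from h import *
snap('top','t2.png',(400,90,620,300),2.8)"; python3 plan.py 555 21 200 90
```

```text
t: 8.57
ee_pos: [540.1, -103.9, 175.7]
orientation: [-3.025, -0.843, 0.004]
ft_force: [0.5, -0.9, 0.2]
width: 26.3
grasp_force: 0.0
grasp_force: 0.0
t 9.0 ee [472.7   8.7 219.2] psi -58.70 tilt 0.04 w 60.4 gf 0.0 F [ 0.2 -0.4 -0.8] q6 1.02
turn about tool z: -2.595 rad; then tool shift x -82.3 y 12.3 z 19.2
```

View pics/t2.png

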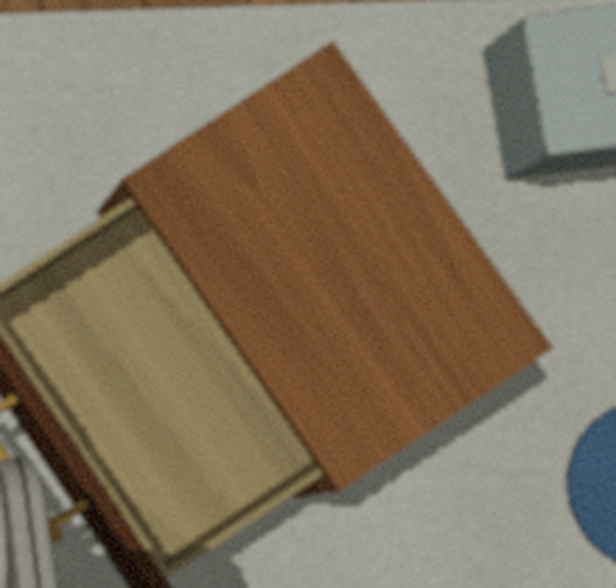

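```bash

python3 -m pendant '{"grip":[1,1,1,1,1,1,1,1,1,1,1,1],"linear":[[0,0,0],[0,0,0],[0,0,0],[0,0,0],[0,0,0],[0,0,0],[0,0,0],[0,0,0],[0,0,0],[0,0,0],[0,0,0],[0,0,0]],"angular":[[0,0,-0.118],[0,0,-0.118],[0,0,-0.118],[0,0,-0.118],[0,0,-0.118],[0,0,-0.118],[0,0,-0.118],[0,0,-0.118],[0,0,-0.118],[0,0,-0.118],[0,0,-0.118],[0,0,-0.118]]}' | tail -1
python3 -m pendant '{"grip":[1,1,1,1,1,1,1,1,1,1],"linear":[[0,0,0],[0,0,0],[0,0,0],[0,0,0],[0,0,0],[0,0,0],[0,0,0],[0,0,0],[0,0,0],[0,0,0]],"angular":[[0,0,-0.118],[0,0,-0.118],[0,0,-0.118],[0,0,-0.118],[0,0,-0.118],[0,0,-0.118],[0,0,-0.118],[0,0,-0.118],[0,0,-0.115],[0,0,0]]}' | tail -1
python3 plan.py 564.5 20.8 120 83
python3 -c "
from h import *
P=ray('top',(np.array([(10,315),(170,555),(153,232)])+.5)/2.8-.5+[400,90],22);print(P.round(1))
H=np.array([540.8,-105.8]);x=np.array([.5195,-.8545]);y=np.array([.8545,.5195])
for p in P: print((p[:2]-H)@x,(p[:2]-H)@y)"
```

```text
grasp_force: 0.0
grasp_force: 0.0
t 10.9 ee [474.4   6.2 218.4] psi 83.11 tilt 0.01 w 87.8 gf 0.0 F [ 0.4 -0.2  0.7] q6 -1.46
turn about tool z: 0.002 rad; then tool shift x -87.6 y 25.4 z 98.4
[[ 679.1 -116.7   22. ]
 [ 471.  -242.6   22. ]
 [ 747.6 -242.    22. ]]
81.13668115680343 112.56313337746386
80.66567580972969 -130.68981355708198
223.77161267816862 105.96324035296351
```

```bash

python3 -m pendant '{"grip":[1,1,1,1,1,1],"linear":[[-22,6,20],[-22,6,20],[-22,6,20],[-22,7,20],[0,0,18],[0,0,0]],"angular":[[0,0,0],[0,0,0],[0,0,0],[0,0,0],[0,0,0],[0,0,0]]}' | tail -1
python3 plan.py 564.5 20.8 4 83
python3 -c "
from h import *
snap('top','t3.png',(290,190,410,290),5)
print(proj('top',[[564.5,20.8,22]]))"
```

```text
grasp_force: 0.0
t 11.4 ee [563.2  20.5 116.7] psi 82.71 tilt 0.31 w 88.0 gf 0.0 F [-1.1  1.5  0.6] q6 -1.43
turn about tool z: -0.005 rad; then tool shift x -1.2 y 0.4 z 112.7
[[347.30988247 251.46007494]]
```

View pics/t3.png

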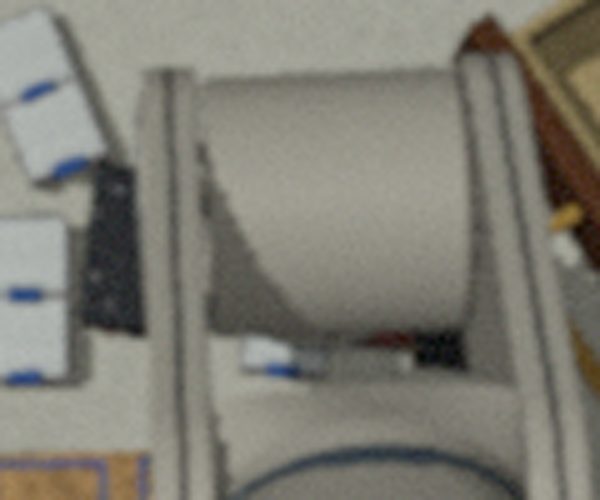

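The arm hides the box from above and the body's long axis lies along y. The neighbouring boxes are clear of the fingers, so I descend.

```bash

python3 -m pendant '{"grip":[1,1,1,1,1,1],"linear":[[-1,0,20],[0,0,30],[0,0,30],[0,0,22],[0,0,10],[0,0,0]],"angular":[[0,0,0],[0,0,0],[0,0,0],[0,0,0],[0,0,0],[0,0,0]]}'
python3 -m pendant '{"grip":[-1,-1,-1,-1,-1,-1,-1,-1],"linear":[[0,0,0],[0,0,0],[0,0,0],[0,0,0],[0,0,0],[0,0,0],[0,0,0],[0,0,0]],"angular":[[0,0,0],[0,0,0],[0,0,0],[0,0,0],[0,0,0],[0,0,0],[0,0,0],[0,0,0]]}'
python3 -m pendant '{"grip":[-1,-1,-1,-1,-1,-1],"linear":[[0,0,-5],[0,0,-15],[0,0,-30],[0,0,-40],[0,0,-40],[0,0,-20]],"angular":[[0,0,0],[0,0,0],[0,0,0],[0,0,0],[0,0,0],[0,0,0]]}'
python3 plan.py 528.5 -239.7 160 31.3
```

```text
t: 11.92
ee_pos: [564.0, 20.4, 7.4]
orientation: [-0.197, -3.133, 0.0]
ft_force: [-0.2, 0.0, -0.1]
width: 87.8
grasp_force: 0.0
t: 12.58
ee_pos: [565.3, 20.8, 8.6]
orientation: [0.194, 3.135, 0.0]
ft_force: [-0.9, 0.4, 2.3]
width: 41.8
grasp_force: 30.0
t: 13.08
ee_pos: [566.7, 20.8, 162.7]
orientation: [0.194, 3.131, 0.0]
ft_force: [1.0, -0.0, -0.0]
width: 41.8
grasp_force: 30.0
t 13.1 ee [566.7  20.8 162.7] psi 82.91 tilt 0.27 w 41.8 gf 30.0 F [ 1. -0. -0.] q6 -1.43
turn about tool z: 0.901 rad; then tool shift x -202.7 y -168.0 z 2.7
```

```bash

python3 -m pendant '{"grip":[-1,-1,-1,-1,-1,-1,-1,-1,-1],"linear":[[0,0,0],[0,0,0],[0,0,0],[0,0,0],[0,0,0],[0,0,0],[0,0,0],[0,0,0],[0,0,0]],"angular":[[0,0,0.1],[0,0,0.114],[0,0,0.115],[0,0,0.115],[0,0,0.115],[0,0,0.115],[0,0,0.115],[0,0,0.112],[0,0,0]]}' | tail -2
python3 -m pendant '{"grip":[-1,-1,-1,-1,-1,-1,-1,-1,-1,-1,-1],"linear":[[-15,-12,0],[-21,-17,0],[-21,-17,0],[-21,-17,0],[-21,-17,0],[-21,-17,0],[-21,-17,0],[-21,-17,0],[-21,-17,0],[-19,-15,0],[0,0,0]],"angular":[[0,0,0],[0,0,0],[0,0,0],[0,0,0],[0,0,0],[0,0,0],[0,0,0],[0,0,0],[0,0,0],[0,0,0],[0,0,0]]}' | tail -2
python3 plan.py 528.5 -239.7 33 31.3
```

```text
width: 41.5
grasp_force: 30.0
width: 42.1
grasp_force: 30.0
t 14.8 ee [ 530.3 -240.2  158.5] psi 31.33 tilt 0.08 w 42.1 gf 30.0 F [-0.  -0.3 -0.9] q6 -0.99
turn about tool z: 0.001 rad; then tool shift x 1.4 y -1.3 z 125.5
```

```bash

python3 -m pendant '{"grip":[-1,-1,-1,-1,-1,-1,-1],"linear":[[1,-1,15],[0,0,30],[0,0,30],[0,0,25],[0,0,15],[0,0,5],[0,0,0]],"angular":[[0,0,0],[0,0,0],[0,0,0],[0,0,0],[0,0,0],[0,0,0],[0,0,0]]}'
python3 -c "
from h import *
snap('side','s2.png',(340,220,600,440),3)"
```

```text
t: 15.33
ee_pos: [528.5, -235.3, 37.0]
orientation: [-1.536, -2.737, 0.0]
ft_force: [0.1, -0.6, -0.9]
width: 41.7
grasp_force: 30.0
```

View pics/s2.png

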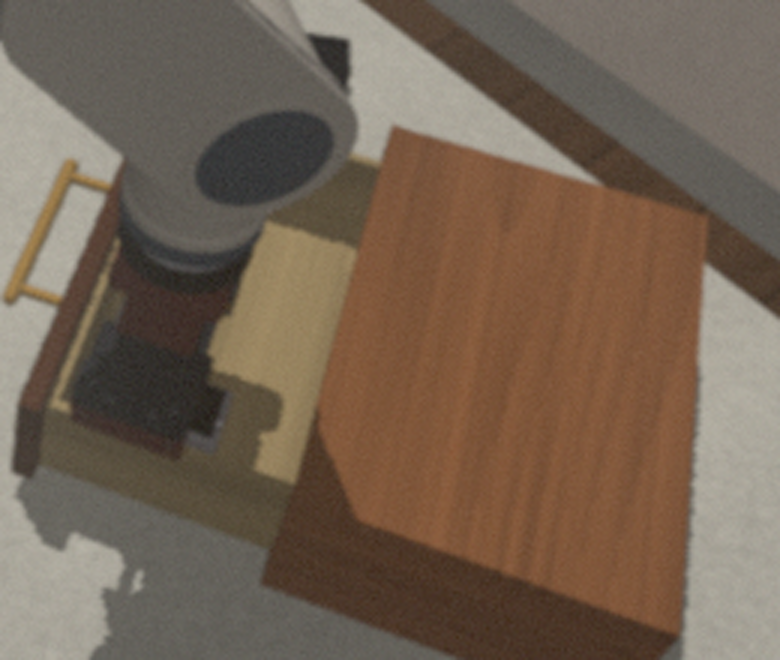

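```bash

python3 -m pendant '{"grip":[-1,-1,0.35,0.35,0.35,0.35,0.35,0.35,0.35,0.35,0.35],"linear":[[0,0,3],[0,0,1],[0,0,0],[0,0,0],[0,0,0],[0,0,-10],[0,0,-30],[0,0,-40],[0,0,-40],[0,0,-30],[0,0,0]],"angular":[[0,0,0],[0,0,0],[0,0,0],[0,0,0],[0,0,0],[0,0,0],[0,0,0],[0,0,0],[0,0,0],[0,0,0],[0,0,0]]}'
python3 -m pendant '{"grip":[1,1,1,1,1,1,1,1,1],"linear":[[0,0,0],[0,0,0],[0,0,0],[0,0,0],[0,0,0],[0,0,0],[0,0,0],[0,0,0],[0,0,0]],"angular":[[0,0,-0.115],[0,0,-0.115],[0,0,-0.115],[0,0,-0.115],[0,0,-0.115],[0,0,-0.115],[0,0,-0.115],[0,0,-0.115],[0,0,0]]}' | tail -1
python3 plan.py 664.5 236.5 180 84
```

```text
t: 16.3
ee_pos: [533.0, -237.9, 192.0]
orientation: [1.534, 2.728, 0.001]
ft_force: [1.5, -0.7, 0.8]
width: 59.3
grasp_force: 0.0
grasp_force: 0.0
t 17.1 ee [ 529.1 -236.1  184.4] psi 84.23 tilt 0.01 w 87.7 gf 0.0 F [ 0.1 -0.8  0.1] q6 -1.91
turn about tool z: 0.004 rad; then tool shift x -85.2 y 484.2 z 4.4
```

```bash

python3 -m pendant '{"grip":[1,1,1,1,1,1,1,1,1,1,1,1],"linear":[[-4,20,0],[-6,34,0],[-6,34,0],[-6,34,0],[-6,34,0],[-6,34,0],[-6,34,0],[-6,34,0],[-6,34,0],[-6,34,0],[-6,34,0],[-6,34,0]],"angular":[[0,0,0],[0,0,0],[0,0,0],[0,0,0],[0,0,0],[0,0,0],[0,0,0],[0,0,0],[0,0,0],[0,0,0],[0,0,0],[0,0,0]]}' | tail -1
python3 -m pendant '{"grip":[1,1,1,1,1],"linear":[[-6,34,0],[-6,34,0],[-3,22,0],[0,0,0],[0,0,0]],"angular":[[0,0,0],[0,0,0],[0,0,0],[0,0,0],[0,0,0]]}' | tail -1
python3 plan.py 664.5 236.5 5 84
```

```text
grasp_force: 0.0
grasp_force: 0.0
t 18.5 ee [664.1 237.3 183.9] psi 83.96 tilt 0.04 w 87.8 gf 0.0 F [ 1.  -0.6 -0.2] q6 -1.14
turn about tool z: -0.001 rad; then tool shift x -0.4 y -0.7 z 178.9
```

```bash

python3 -m pendant '{"grip":[1,1,1,1,1,1,1,1,1],"linear":[[0,0,20],[0,0,30],[0,0,30],[0,0,30],[0,0,30],[0,0,20],[0,0,12],[0,0,5],[0,0,0]],"angular":[[0,0,0],[0,0,0],[0,0,0],[0,0,0],[0,0,0],[0,0,0],[0,0,0],[0,0,0],[0,0,0]]}'
python3 -m pendant '{"grip":[-1,-1,-1,-1,-1,-1,-1,-1],"linear":[[0,0,0],[0,0,0],[0,0,0],[0,0,0],[0,0,0],[0,0,0],[0,0,0],[0,0,0]],"angular":[[0,0,0],[0,0,0],[0,0,0],[0,0,0],[0,0,0],[0,0,0],[0,0,0],[0,0,0]]}'
python3 -m pendant '{"grip":[-1,-1,-1,-1,-1,-1],"linear":[[0,0,-5],[0,0,-15],[0,0,-30],[0,0,-40],[0,0,-40],[0,0,-20]],"angular":[[0,0,0],[0,0,0],[0,0,0],[0,0,0],[0,0,0],[0,0,0]]}'
python3 plan.py 596.9 -198.1 160 31.3
```

```text
t: 19.22
ee_pos: [664.1, 235.2, 6.6]
orientation: [-0.167, -3.136, 0.001]
ft_force: [-0.3, -0.3, -0.6]
width: 88.1
grasp_force: 0.0
t: 19.88
ee_pos: [664.6, 236.4, 7.5]
orientation: [0.164, 3.137, 0.0]
ft_force: [-0.4, 0.4, 1.4]
width: 41.8
grasp_force: 30.0
t: 20.38
ee_pos: [666.7, 237.0, 163.8]
orientation: [0.164, 3.131, 0.004]
ft_force: [1.5, 0.4, -0.4]
width: 41.4
grasp_force: 30.0
t 20.4 ee [666.7 237.  163.8] psi 84.00 tilt 0.39 w 41.4 gf 30.0 F [ 1.5  0.4 -0.4] q6 -1.14
turn about tool z: 0.920 rad; then tool shift x -335.5 y -285.7 z 3.8
```

```bash

python3 -m pendant '{"grip":[-1,-1,-1,-1,-1,-1,-1,-1,-1],"linear":[[0,0,0],[0,0,0],[0,0,0],[0,0,0],[0,0,0],[0,0,0],[0,0,0],[0,0,0],[0,0,0]],"angular":[[0,0,0.115],[0,0,0.115],[0,0,0.115],[0,0,0.115],[0,0,0.115],[0,0,0.115],[0,0,0.115],[0,0,0.115],[0,0,0]]}' | tail -2
python3 -m pendant '{"grip":[-1,-1,-1,-1,-1,-1,-1,-1,-1,-1,-1,-1],"linear":[[-15,-13,0],[-25,-21,0],[-25,-21,0],[-25,-21,0],[-25,-21,0],[-25,-21,0],[-25,-21,0],[-25,-21,0],[-25,-21,0],[-25,-21,0],[-25,-21,0],[-25,-21,0]],"angular":[[0,0,0],[0,0,0],[0,0,0],[0,0,0],[0,0,0],[0,0,0],[0,0,0],[0,0,0],[0,0,0],[0,0,0],[0,0,0],[0,0,0]]}' | tail -2
python3 -m pendant '{"grip":[-1,-1,-1,-1,-1],"linear":[[-25,-21,0],[-14,-14,0],[-7,-6,0],[0,0,0],[0,0,0]],"angular":[[0,0,0],[0,0,0],[0,0,0],[0,0,0],[0,0,0]]}' | tail -2
python3 plan.py 596.9 -198.1 34 31.3
```

```text
width: 41.8
grasp_force: 30.0
width: 41.9
grasp_force: 30.0
width: 41.9
grasp_force: 30.0
t 22.6 ee [ 595.6 -198.5  157.7] psi 31.33 tilt 0.03 w 41.9 gf 30.0 F [-0.6  0.1 -1.6] q6 -0.89
turn about tool z: 0.000 rad; then tool shift x -0.3 y 1.4 z 123.7
```

```bash

python3 -m pendant '{"grip":[-1,-1,-1,-1,-1,-1,-1,-1],"linear":[[0,1,15],[0,0,30],[0,0,30],[0,0,25],[0,0,15],[0,0,6],[0,0,1],[0,0,0]],"angular":[[0,0,0],[0,0,0],[0,0,0],[0,0,0],[0,0,0],[0,0,0],[0,0,0],[0,0,0]]}'
python3 -m pendant '{"grip":[-1,0.35,0.35,0.35,0.35,0.35,0.35,0.35,0.35,0.35],"linear":[[0,0,1],[0,0,0],[0,0,0],[0,0,0],[0,0,-10],[0,0,-30],[0,0,-40],[0,0,-40],[0,0,-30],[0,0,0]],"angular":[[0,0,0],[0,0,0],[0,0,0],[0,0,0],[0,0,0],[0,0,0],[0,0,0],[0,0,0],[0,0,0],[0,0,0]]}'
python3 -m pendant '{"grip":[1,1,1,1,1,1,1,1,1,1,1,1],"linear":[[0,0,0],[0,0,0],[0,0,0],[0,0,0],[0,0,0],[0,0,0],[0,0,0],[0,0,0],[0,0,0],[0,0,0],[0,0,0],[0,0,0]],"angular":[[0,0,-0.117],[0,0,-0.117],[0,0,-0.117],[0,0,-0.117],[0,0,-0.117],[0,0,-0.117],[0,0,-0.117],[0,0,-0.117],[0,0,-0.117],[0,0,-0.117],[0,0,-0.117],[0,0,0]]}' | tail -1
python3 plan.py 569 249 180 105
```

```text
t: 23.22
ee_pos: [596.9, -197.4, 35.7]
orientation: [1.538, 2.739, 0.0]
ft_force: [-0.0, -0.3, -1.3]
width: 41.9
grasp_force: 30.0
t: 24.05
ee_pos: [600.2, -199.8, 192.6]
orientation: [1.535, 2.727, 0.003]
ft_force: [1.2, -0.9, 0.6]
width: 59.0
grasp_force: 0.0
grasp_force: 0.0
t 25.1 ee [ 596.1 -198.4  184.5] psi 105.25 tilt 0.01 w 87.6 gf 0.0 F [-0.3  0.3 -0.4] q6 -2.18
turn about tool z: 0.004 rad; then tool shift x -89.6 y 439.1 z 4.5
```

```bash

python3 -m pendant '{"grip":[1,1,1,1,1,1,1,1,1,1,1,1],"linear":[[-4,20,0],[-7,34,0],[-7,34,0],[-7,34,0],[-7,34,0],[-7,34,0],[-7,34,0],[-7,34,0],[-7,34,0],[-7,34,0],[-7,34,0],[-7,34,0]],"angular":[[0,0,0],[0,0,0],[0,0,0],[0,0,0],[0,0,0],[0,0,0],[0,0,0],[0,0,0],[0,0,0],[0,0,0],[0,0,0],[0,0,0]]}' | tail -1
python3 -m pendant '{"grip":[1,1,1,1,1],"linear":[[-6,30,0],[-3,15,0],[0,0,0],[0,0,0],[0,0,0]],"angular":[[0,0,0],[0,0,0],[0,0,0],[0,0,0],[0,0,0]]}' | tail -1
python3 plan.py 569 249 6 105
```

```text
grasp_force: 0.0
grasp_force: 0.0
t 26.5 ee [569.4 247.8 184.2] psi 104.93 tilt 0.05 w 87.7 gf 0.0 F [-1.1 -0.6 -0.3] q6 -1.44
turn about tool z: -0.001 rad; then tool shift x 0.0 y 1.2 z 178.2
```

```bash

python3 -m pendant '{"grip":[1,1,1,1,1,1,1,1,1],"linear":[[0,1,20],[0,0,30],[0,0,30],[0,0,30],[0,0,30],[0,0,20],[0,0,12],[0,0,5],[0,0,0]],"angular":[[0,0,0],[0,0,0],[0,0,0],[0,0,0],[0,0,0],[0,0,0],[0,0,0],[0,0,0],[0,0,0]]}' | grep -E "ee_|ft"
python3 -m pendant '{"grip":[-1,-1,-1,-1,-1,-1,-1,-1],"linear":[[0,0,0],[0,0,0],[0,0,0],[0,0,0],[0,0,0],[0,0,0],[0,0,0],[0,0,0]],"angular":[[0,0,0],[0,0,0],[0,0,0],[0,0,0],[0,0,0],[0,0,0],[0,0,0],[0,0,0]]}'
python3 -m pendant '{"grip":[-1,-1,-1,-1,-1,-1],"linear":[[0,0,-5],[0,0,-15],[0,0,-30],[0,0,-40],[0,0,-40],[0,0,-20]],"angular":[[0,0,0],[0,0,0],[0,0,0],[0,0,0],[0,0,0],[0,0,0]]}' | grep -E "w|gr"
python3 plan.py 665.3 -156.5 160 31.3
```

```text
ee_pos: [569.0, 248.8, 6.7]
ft_force: [-0.2, 0.7, -0.3]
t: 27.88
ee_pos: [569.2, 250.0, 7.5]
orientation: [-0.411, 3.114, 0.0]
ft_force: [-0.3, -0.9, 2.2]
width: 41.8
grasp_force: 30.0
width: 42.0
grasp_force: 30.0
t 28.4 ee [571.  250.7 163.2] psi 105.02 tilt 0.35 w 42.0 gf 30.0 F [ 1.3 -0.4 -0.7] q6 -1.44
turn about tool z: 1.287 rad; then tool shift x -396.9 y -131.0 z 3.2
```

```bash

python3 -m pendant '{"grip":[-1,-1,-1,-1,-1,-1,-1,-1,-1,-1,-1,-1],"linear":[[0,0,0],[0,0,0],[0,0,0],[0,0,0],[0,0,0],[0,0,0],[0,0,0],[0,0,0],[0,0,0],[0,0,0],[0,0,0],[0,0,0]],"angular":[[0,0,0.117],[0,0,0.117],[0,0,0.117],[0,0,0.117],[0,0,0.117],[0,0,0.117],[0,0,0.117],[0,0,0.117],[0,0,0.117],[0,0,0.117],[0,0,0.117],[0,0,0]]}' | tail -2
python3 -m pendant '{"grip":[-1,-1,-1,-1,-1,-1,-1,-1,-1,-1,-1,-1],"linear":[[-18,-6,0],[-30,-10,0],[-30,-10,0],[-30,-10,0],[-30,-10,0],[-30,-10,0],[-30,-10,0],[-30,-10,0],[-30,-10,0],[-30,-10,0],[-30,-10,0],[-30,-10,0]],"angular":[[0,0,0],[0,0,0],[0,0,0],[0,0,0],[0,0,0],[0,0,0],[0,0,0],[0,0,0],[0,0,0],[0,0,0],[0,0,0],[0,0,0]]}' | tail -2
python3 -m pendant '{"grip":[-1,-1,-1,-1,-1],"linear":[[-29,-9,0],[-20,-6,0],[0,0,0],[0,0,0],[0,0,0]],"angular":[[0,0,0],[0,0,0],[0,0,0],[0,0,0],[0,0,0]]}' | tail -2
python3 plan.py 665.3 -156.5 34 31.3
```

```text
width: 41.7
grasp_force: 30.0
width: 42.0
grasp_force: 30.0
width: 41.5
grasp_force: 30.0
t 30.8 ee [ 662.9 -156.7  157.5] psi 31.38 tilt 0.04 w 41.5 gf 30.0 F [-1.  -0.2 -1.4] q6 -0.80
turn about tool z: 0.001 rad; then tool shift x -1.0 y 2.1 z 123.5
```

```bash

python3 -m pendant '{"grip":[-1,-1,-1,-1,-1,-1,-1,-1],"linear":[[-1,2,15],[0,0,30],[0,0,30],[0,0,25],[0,0,15],[0,0,6],[0,0,1],[0,0,0]],"angular":[[0,0,0],[0,0,0],[0,0,0],[0,0,0],[0,0,0],[0,0,0],[0,0,0],[0,0,0]]}' | grep -E "ee_|ft|wid"
python3 -m pendant '{"grip":[-1,0.35,0.35,0.35,0.35,0.35,0.35,0.35,0.35,0.35],"linear":[[0,0,1],[0,0,0],[0,0,0],[0,0,0],[0,0,-10],[0,0,-30],[0,0,-40],[0,0,-40],[0,0,-30],[0,0,0]],"angular":[[0,0,0],[0,0,0],[0,0,0],[0,0,0],[0,0,0],[0,0,0],[0,0,0],[0,0,0],[0,0,0],[0,0,0]]}'| grep -E "ee_|ft|wid"
python3 -m pendant '{"grip":[-0.4,-0.4,-0.4,-0.4,-0.4,-0.4,-0.4,-0.4,-0.4,-0.4,-0.4,-0.4],"linear":[[0,0,0],[0,0,0],[0,0,0],[0,0,0],[0,0,0],[0,0,0],[0,0,0],[0,0,0],[0,0,0],[0,0,0],[0,0,0],[0,0,0]],"angular":[[0,0,0.12],[0,0,0.12],[0,0,0.12],[0,0,0.12],[0,0,0.12],[0,0,0.12],[0,0,0.12],[0,0,0.12],[0,0,0.12],[0,0,0.12],[0,0,0.12],[0,0,0.12]]}' | tail -1
python3 -m pendant '{"grip":[-0.4,-0.4,-0.4,-0.4,-0.4,-0.4],"linear":[[0,0,0],[-26,-35,0],[-26,-35,0],[-26,-35,0],[0,0,0],[0,0,0]],"angular":[[0,0,0.13],[0,0,0],[0,0,0],[0,0,0],[0,0,0],[0,0,0]]}' | tail -1
python3 plan.py 541.4 -106.2 120 -58.7
python3 -c "
from h import *
snap('side','s3.png',(340,220,600,440),3)"
```

```text
ee_pos: [666.1, -156.8, 35.7]
ft_force: [-0.0, -0.7, -0.4]
width: 41.8
ee_pos: [669.8, -158.3, 193.4]
ft_force: [1.6, -0.3, 0.9]
width: 59.1
grasp_force: 0.0
grasp_force: 0.0
t 33.8 ee [ 547.4 -110.1  184.7] psi -58.35 tilt 0.06 w 26.3 gf 0.0 F [0.6 0.4 0.1] q6 0.80
turn about tool z: 0.006 rad; then tool shift x -3.1 y -6.4 z 64.7
```

View pics/s3.png

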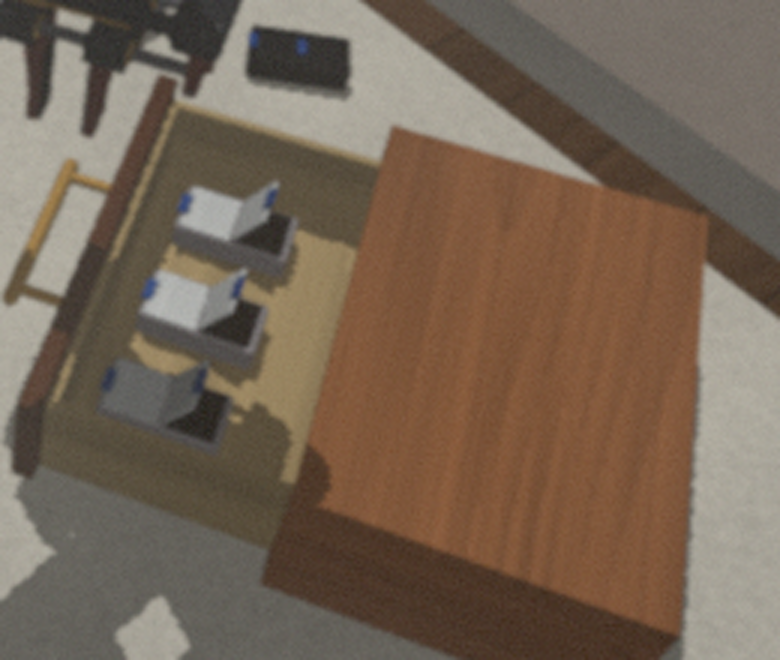

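All three bent boxes stand flat in the drawer in a row. Now I'll grip the bar and push it shut.

```bash

python3 -m pendant '{"grip":[-0.4,-0.4,-0.4,-0.4,-0.4,-0.4,-0.4],"linear":[[-3,-6,20],[0,0,30],[0,0,30],[0,0,25],[0,0,20],[0,0,6],[0,0,0]],"angular":[[0,0,0.006],[0,0,0],[0,0,0],[0,0,0],[0,0,0],[0,0,0],[0,0,0]]}' | grep -E "ee_|ft"
python3 -m pendant '{"grip":[-1,-1,-1,-1,-1,-1],"linear":[[0,0,0],[0,0,0],[0,0,0],[0,0,0],[0,0,0],[0,0,0]],"angular":[[0,0,0],[0,0,0],[0,0,0],[0,0,0],[0,0,0],[0,0,0]]}' | grep -E "ee_|ft|wid|gr"
python3 -m pendant '{"grip":[-1,-1,-1,-1,-1,-1,-1,-1,-1,-1,-1,-1],"linear":[[0,4,0],[0,7,0],[0,10,0],[0,12,0],[0,13,0],[0,13,0],[0,13,0],[0,13,0],[0,13,0],[0,13,0],[0,13,0],[0,12,0]],"angular":[[0,0,0],[0,0,0],[0,0,0],[0,0,0],[0,0,0],[0,0,0],[0,0,0],[0,0,0],[0,0,0],[0,0,0],[0,0,0],[0,0,0]]}' | grep -E "ee_|ft|wid|gr"
python3 -m pendant '{"grip":[-1,-1,-1,-1],"linear":[[0,5,0],[0,4,0],[0,2,0],[0,0,0]],"angular":[[0,0,0],[0,0,0],[0,0,0],[0,0,0]]}' | grep -E "ee_|ft|wid|gr"
```

```text
ee_pos: [544.4, -107.6, 51.9]
ft_force: [-0.4, 0.3, -0.2]
ee_pos: [545.1, -107.5, 54.6]
ft_force: [0.1, 0.7, 6.8]
width: 10.4
grasp_force: 30.0
ee_pos: [617.0, -223.9, 54.6]
ft_force: [5.8, 6.0, 3.8]
width: 10.1
grasp_force: 30.0
ee_pos: [621.9, -231.7, 54.6]
ft_force: [3.8, 9.6, 7.3]
width: 10.1
grasp_force: 30.0
```

```bash

python3 -m pendant '{"grip":[-1,-1,-1],"linear":[[0,3,0],[0,0,0],[0,0,0]],"angular":[[0,0,0],[0,0,0],[0,0,0]]}' | grep -E "ee_|ft"
python3 -m pendant '{"grip":[-1,-0.4,-0.4,-0.4,-0.4,-0.4,-0.4,-0.4],"linear":[[0,-2,0],[0,0,0],[0,0,0],[0,0,0],[0,0,-15],[0,0,-35],[0,0,-40],[0,0,-40]],"angular":[[0,0,0],[0,0,0],[0,0,0],[0,0,0],[0,0,0],[0,0,0],[0,0,0],[0,0,0]]}' | grep -E "ee_|ft"
python3 plan.py 575 100 186 90
```

```text
ee_pos: [621.8, -231.7, 54.5]
ft_force: [-1.1, 18.4, 12.7]
ee_pos: [619.8, -234.0, 184.9]
ft_force: [1.0, -0.4, -0.4]
t 37.2 ee [ 619.8 -234.   184.9] psi -58.76 tilt 0.11 w 26.2 gf 0.0 F [ 1.  -0.4 -0.4] q6 0.65
turn about tool z: -2.596 rad; then tool shift x 44.8 y 334.0 z -1.1
```

The drawer is shut: it's against its stop with the force rising. Next, a fresh look at the sound boxes.

```bash
python3 -c "
from boxes import *
snap('top','t4.png',(180,180,400,345),3.6)
im=cv2.imread('pics/raw_t4.png')
for r in bright(im,[(298,209),(205,252),(295,249)],18,146): print(r)"
```

```text
([675.0, 139.3], [74.9, 35.3], 20.3)
([574.1, 364.7], [81.5, 36.9], 10.3)
([575.2, 147.5], [33.5, 69.5], 88.7)
```

View pics/t4.png

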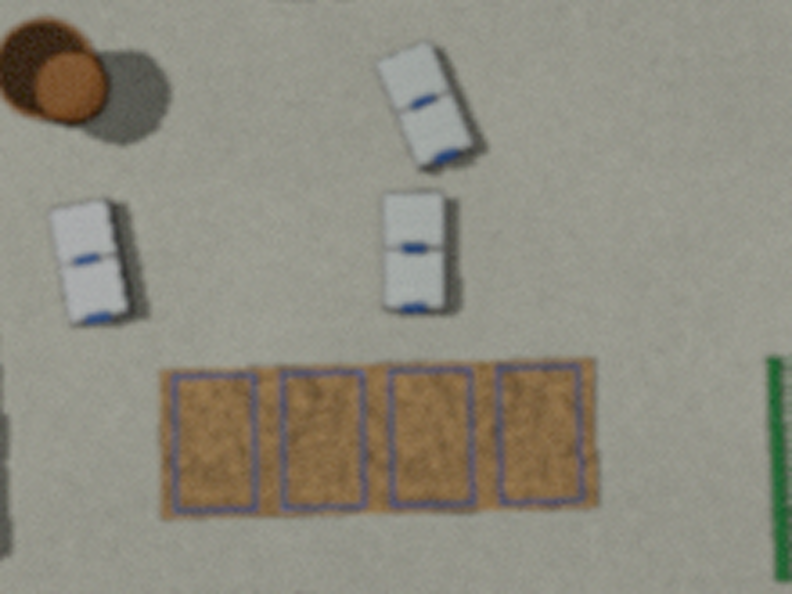

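Nothing has moved: the sound boxes are still at about (298,209), (204,252) and (295,250). I'll put the one at (295,250) in outline 3 first.

```bash

python3 -m pendant '{"grip":[1,1,1,1,1,1],"linear":[[0,0,0],[0,0,0],[0,0,0],[0,0,0],[0,0,0],[0,0,0]],"angular":[[0,0,0.113],[0,0,0.113],[0,0,0.113],[0,0,0.113],[0,0,0.111],[0,0,0]]}' | tail -1
python3 plan.py 573.5 146.5 180 -91
```

```text
grasp_force: 0.0
t 37.7 ee [ 620.6 -234.2  184.1] psi -91.24 tilt 0.03 w 63.0 gf 0.0 F [-0.7 -0.8  0. ] q6 1.21
turn about tool z: -0.004 rad; then tool shift x -53.7 y -379.9 z 4.1
```

```bash

python3 -m pendant '{"grip":[1,1,1,1,1,1,1,1,1,1,1,1],"linear":[[-3,-20,0],[-5,-34,0],[-5,-34,0],[-5,-34,0],[-5,-34,0],[-5,-34,0],[-5,-34,0],[-5,-34,0],[-5,-34,0],[-5,-34,0],[-5,-34,0],[-1,-20,0]],"angular":[[0,0,0],[0,0,0],[0,0,0],[0,0,0],[0,0,0],[0,0,0],[0,0,0],[0,0,0],[0,0,0],[0,0,0],[0,0,0],[0,0,0]]}' | tail -1
python3 -m pendant '{"grip":[1,1,1],"linear":[[0,0,0],[0,0,0],[0,0,0]],"angular":[[0,0,0],[0,0,0],[0,0,0]]}' | tail -1
python3 plan.py 573.5 146.5 6 -91
```

```text
grasp_force: 0.0
grasp_force: 0.0
t 39.0 ee [573.3 146.4 183.5] psi -90.89 tilt 0.02 w 87.6 gf 0.0 F [-0.6  0.1 -0.6] q6 1.82
turn about tool z: 0.002 rad; then tool shift x 0.2 y -0.1 z 177.5
```

```bash

python3 -m pendant '{"grip":[1,1,1,1,1,1,1,1,1],"linear":[[0,0,20],[0,0,30],[0,0,30],[0,0,30],[0,0,30],[0,0,20],[0,0,12],[0,0,5],[0,0,0]],"angular":[[0,0,0],[0,0,0],[0,0,0],[0,0,0],[0,0,0],[0,0,0],[0,0,0],[0,0,0],[0,0,0]]}' | grep -E "ee_|ft"
python3 -m pendant '{"grip":[-1,-1,-1,-1,-1,-1,-1,-1],"linear":[[0,0,0],[0,0,0],[0,0,0],[0,0,0],[0,0,0],[0,0,0],[0,0,0],[0,0,0]],"angular":[[0,0,0],[0,0,0],[0,0,0],[0,0,0],[0,0,0],[0,0,0],[0,0,0],[0,0,0]]}'| grep -E "ee_|ft|wid"
python3 -m pendant '{"grip":[-1,-1,-1,-1],"linear":[[0,0,-5],[0,0,-20],[0,0,-20],[0,0,0]],"angular":[[0,0,0],[0,0,0],[0,0,0],[0,0,0]]}' | grep -E "w|gr"
python3 plan.py 450.2 138.7 55 -90
```

```text
ee_pos: [573.1, 146.1, 5.7]
ft_force: [1.2, 0.3, -0.0]
ee_pos: [573.2, 147.1, 6.5]
ft_force: [-1.3, -0.1, 2.7]
width: 41.2
width: 41.5
grasp_force: 30.0
t 40.7 ee [575.4 147.7  54.5] psi -90.98 tilt 0.29 w 41.5 gf 30.0 F [ 0.5  0.1 -1. ] q6 1.82
turn about tool z: -0.017 rad; then tool shift x -125.2 y 9.0 z -0.5
```

```bash

python3 -m pendant '{"grip":[-1,-1,-1,-1,-1,-1,-1,-1],"linear":[[-12,1,0],[-25,2,0],[-25,2,0],[-25,2,0],[-25,2,0],[-12,0,0],[0,0,0],[0,0,0]],"angular":[[0,0,-0.017],[0,0,0],[0,0,0],[0,0,0],[0,0,0],[0,0,0],[0,0,0],[0,0,0]]}' | grep -E "wid"
python3 plan.py 450.2 138.7 11.5 -90
```

```text
width: 41.7
t 41.4 ee [450.1 138.7  51.4] psi -89.99 tilt 0.07 w 41.7 gf 30.0 F [-0.2  0.4 -0.3] q6 1.84
turn about tool z: 0.000 rad; then tool shift x 0.1 y -0.0 z 39.9
```

```bash

python3 -m pendant '{"grip":[-1,-1,-1,-1,-1,-1],"linear":[[0,0,10],[0,0,15],[0,0,10],[0,0,4],[0,0,1],[0,0,0]],"angular":[[0,0,0],[0,0,0],[0,0,0],[0,0,0],[0,0,0],[0,0,0]]}' | grep -E "ee_|ft|wid"
python3 -m pendant '{"grip":[0.35,0.35,0.35,0.35,0.35,0.35,0.35,0.35,0.35,0.35],"linear":[[0,0,0],[0,0,0],[0,0,0],[0,0,-10],[0,0,-30],[0,0,-40],[0,0,-40],[0,0,-40],[0,0,0],[0,0,0]],"angular":[[0,0,0],[0,0,0],[0,0,0],[0,0,0],[0,0,0],[0,0,0],[0,0,0],[0,0,0],[0,0,-0.087],[0,0,-0.088]]}'| grep -E "ee_|ft|wid"
python3 plan.py 573.5 363 170 -80
```

```text
ee_pos: [449.6, 138.3, 10.7]
ft_force: [-0.4, -0.2, -1.1]
width: 41.9
ee_pos: [451.0, 138.9, 175.2]
ft_force: [0.2, -0.1, -0.7]
width: 59.3
t 42.7 ee [451.  138.9 175.2] psi -79.76 tilt 0.41 w 59.3 gf 0.0 F [ 0.2 -0.1 -0.7] q6 1.67
turn about tool z: 0.004 rad; then tool shift x 159.5 y -199.5 z 5.2
```

```bash

python3 -m pendant '{"grip":[1,1,1,1,1,1,1,1,1,1,1],"linear":[[12,-15,0],[21,-26,0],[21,-26,0],[21,-26,0],[21,-26,0],[21,-26,0],[21,-26,0],[14,-18,0],[8,-10,0],[0,0,0],[0,0,0]],"angular":[[0,0,0.004],[0,0,0],[0,0,0],[0,0,0],[0,0,0],[0,0,0],[0,0,0],[0,0,0],[0,0,0],[0,0,0],[0,0,0]]}' | tail -1
python3 plan.py 573.5 363 6 -80
```

```text
grasp_force: 0.0
t 43.6 ee [572.6 361.7 171.6] psi -80.17 tilt 0.02 w 87.9 gf 0.0 F [ 0.4 -0.   0.5] q6 1.95
turn about tool z: -0.003 rad; then tool shift x 1.2 y -1.1 z 165.6
```

```bash

python3 -m pendant '{"grip":[1,1,1,1,1,1,1,1,1],"linear":[[1,-1,18],[0,0,30],[0,0,30],[0,0,30],[0,0,30],[0,0,15],[0,0,9],[0,0,4],[0,0,0]],"angular":[[0,0,0],[0,0,0],[0,0,0],[0,0,0],[0,0,0],[0,0,0],[0,0,0],[0,0,0],[0,0,0]]}' | grep -E "ee_|ft"
python3 -m pendant '{"grip":[-1,-1,-1,-1,-1,-1,-1,-1],"linear":[[0,0,0],[0,0,0],[0,0,0],[0,0,0],[0,0,0],[0,0,0],[0,0,0],[0,0,0]],"angular":[[0,0,0],[0,0,0],[0,0,0],[0,0,0],[0,0,0],[0,0,0],[0,0,0],[0,0,0]]}'| grep -E "ee_|ft|wid"
python3 -m pendant '{"grip":[-1,-1,-1,-1,-1],"linear":[[0,0,-5],[0,0,-20],[0,0,-30],[0,0,0],[0,0,0]],"angular":[[0,0,0],[0,0,0],[0,0,0],[0,0,0.087],[0,0,0.088]]}' | grep -E "w|gr"
python3 plan.py 450.2 210.7 55 -90
```

```text
ee_pos: [573.9, 362.6, 5.6]
ft_force: [-0.4, 0.9, 0.3]
ee_pos: [573.8, 362.8, 5.4]
ft_force: [-0.1, -0.8, 1.2]
width: 42.0
width: 41.9
grasp_force: 29.9
t 45.5 ee [575.1 363.6  62.7] psi -90.46 tilt 0.22 w 41.9 gf 29.9 F [ 0.6 -0.2 -1.8] q6 2.13
turn about tool z: -0.008 rad; then tool shift x -124.9 y 152.9 z 7.7
```

```bash

python3 -m pendant '{"grip":[-1,-1,-1,-1,-1,-1,-1,-1,-1,-1],"linear":[[-10,12,0],[-18,22,0],[-18,22,0],[-18,22,0],[-18,22,0],[-18,22,0],[-15,18,0],[-8,10,0],[-2,3,0],[0,0,0]],"angular":[[0,0,-0.008],[0,0,0],[0,0,0],[0,0,0],[0,0,0],[0,0,0],[0,0,0],[0,0,0],[0,0,0],[0,0,0]]}' | grep -E "wid"
python3 plan.py 450.2 210.7 10.5 -90
```

```text
width: 41.9
t 46.3 ee [449.1 209.   60.6] psi -89.83 tilt 0.01 w 41.9 gf 29.9 F [ 0.7  0.4 -0.4] q6 1.98
turn about tool z: 0.003 rad; then tool shift x 1.1 y -1.7 z 50.1
```

```bash

python3 -m pendant '{"grip":[-1,-1,-1,-1,-1,-1],"linear":[[1,-1.5,12],[0,0,18],[0,0,13],[0,0,5],[0,0,2],[0,0,0]],"angular":[[0,0,0.003],[0,0,0],[0,0,0],[0,0,0],[0,0,0],[0,0,0]]}' | grep -E "ee_|ft|wid"
python3 -m pendant '{"grip":[0.35,0.35,0.35,0.35,0.35,0.35,0.35,0.35,0.35,0.35,0.35],"linear":[[0,0,0],[0,0,0],[0,0,0],[0,0,-10],[0,0,-30],[0,0,-40],[0,0,-40],[0,0,-40],[0,0,0],[0,0,0],[0,0,0]],"angular":[[0,0,0],[0,0,0],[0,0,0],[0,0,0],[0,0,0],[0,0,0],[0,0,0],[0,0,0],[0,0,-0.12],[0,0,-0.12],[0,0,-0.12]]}'| grep -E "ee_|ft|wid"
python3 -c "
from boxes import *
snap('top','t5.png')
im=cv2.imread('pics/raw_t5.png')
for r in bright(im,[(298,209)],18,146): print(r)"
python3 plan.py 673.5 137.5 170 -69
```

```text
ee_pos: [450.7, 211.6, 9.8]
ft_force: [0.3, 0.0, -1.0]
width: 41.7
ee_pos: [450.9, 211.2, 172.5]
ft_force: [0.2, 0.7, -0.0]
width: 59.1
([673.0, 139.0], [82.4, 36.7], 20.8)
t 47.8 ee [450.5 211.  172. ] psi -68.59 tilt 0.13 w 59.1 gf 0.0 F [-0.2 -0.8 -0.2] q6 1.61
turn about tool z: 0.007 rad; then tool shift x 181.8 y 148.5 z 2.0
```

A is still in place, so I fetch it.

```bash

python3 -m pendant '{"grip":[1,1,1,1,1,1,1,1,1,1,1],"linear":[[12,10,0],[24,20,0],[24,20,0],[24,20,0],[24,20,0],[24,20,0],[24,20,0],[16,12,0],[9,6,0],[0,0,0],[0,0,0]],"angular":[[0,0,0.007],[0,0,0],[0,0,0],[0,0,0],[0,0,0],[0,0,0],[0,0,0],[0,0,0],[0,0,0],[0,0,0],[0,0,0]]}' | tail -1
python3 plan.py 673.5 137.5 6 -69
```

```text
grasp_force: 0.0
t 48.7 ee [671.  134.6 169.8] psi -69.86 tilt 0.07 w 87.8 gf 0.0 F [-0.1 -0.1 -0.7] q6 1.40
turn about tool z: -0.015 rad; then tool shift x 3.4 y -1.8 z 163.8
```

```bash

python3 -m pendant '{"grip":[1,1,1,1,1,1,1,1,1],"linear":[[1.5,-1.5,18],[0,0,30],[0,0,30],[0,0,30],[0,0,30],[0,0,13],[0,0,9],[0,0,4],[0,0,0]],"angular":[[0,0,-0.01],[0,0,0],[0,0,0],[0,0,0],[0,0,0],[0,0,0],[0,0,0],[0,0,0],[0,0,0]]}' | grep -E "ee_|ft"
python3 -m pendant '{"grip":[-1,-1,-1,-1,-1,-1,-1,-1],"linear":[[0,0,0],[0,0,0],[0,0,0],[0,0,0],[0,0,0],[0,0,0],[0,0,0],[0,0,0]],"angular":[[0,0,0],[0,0,0],[0,0,0],[0,0,0],[0,0,0],[0,0,0],[0,0,0],[0,0,0]]}'| grep -E "ee_|ft|wid"
python3 -m pendant '{"grip":[-1,-1,-1,-1,-1,-1],"linear":[[0,0,-5],[0,0,-20],[0,0,-30],[0,0,0],[0,0,0],[0,0,0]],"angular":[[0,0,0],[0,0,0],[0,0,0],[0,0,0.12],[0,0,0.12],[0,0,0.12]]}' | grep -E "w|gr"
python3 plan.py 450.2 66.7 55 -90
```

```text
ee_pos: [672.2, 137.2, 6.6]
ft_force: [-1.1, 0.2, 0.1]
ee_pos: [672.3, 136.9, 6.4]
ft_force: [-0.9, -0.8, 1.4]
width: 42.0
width: 41.6
grasp_force: 30.0
t 50.6 ee [672.6 136.9  62.3] psi -90.12 tilt 0.06 w 41.6 gf 30.0 F [-0.2 -0.3 -1.1] q6 1.76
turn about tool z: -0.002 rad; then tool shift x -222.4 y 70.2 z 7.3
```

```bash

python3 -m pendant '{"grip":[-1,-1,-1,-1,-1,-1,-1,-1,-1,-1,-1],"linear":[[-15,5,0],[-28,9,0],[-28,9,0],[-28,9,0],[-28,9,0],[-28,9,0],[-28,9,0],[-23,7,0],[-12,3,0],[-4,1,0],[0,0,0]],"angular":[[0,0,0],[0,0,0],[0,0,0],[0,0,0],[0,0,0],[0,0,0],[0,0,0],[0,0,0],[0,0,0],[0,0,0],[0,0,0]]}' | grep -E "wid"
python3 plan.py 450.2 66.7 11 -90
```

```text
width: 41.7
t 51.5 ee [450.   65.9  61.6] psi -89.80 tilt 0.01 w 41.7 gf 30.0 F [ 0.6  0.2 -1.4] q6 1.69
turn about tool z: 0.004 rad; then tool shift x 0.2 y -0.8 z 50.6
```

```bash

python3 -m pendant '{"grip":[-1,-1,-1,-1,-1,-1],"linear":[[0,-0.8,12],[0,0,18],[0,0,13],[0,0,5],[0,0,2],[0,0,0]],"angular":[[0,0,0.004],[0,0,0],[0,0,0],[0,0,0],[0,0,0],[0,0,0]]}' | grep -E "ee_|ft|wid"
python3 -m pendant '{"grip":[0.35,0.35,0.35,0.35,0.35,0.35,0.35,0.35],"linear":[[0,0,0],[0,0,0],[0,0,0],[0,0,-10],[0,0,-30],[0,0,-40],[0,0,-40],[0,0,-40]],"angular":[[0,0,0],[0,0,0],[0,0,0],[0,0,0],[0,0,0],[0,0,0],[0,0,0],[0,0,0]]}'| grep -E "ee_|ft|wid"
python3 -m pendant '{"grip":[0.35,0.35,0.35,0.35,0.35,0.35,0.35,0.35,0.35,0.35],"linear":[[0,20,0],[0,35,0],[0,35,0],[0,35,0],[0,35,0],[0,35,0],[0,35,0],[0,30,0],[0,15,0],[0,0,0]],"angular":[[0,0,0],[0,0,0],[0,0,0],[0,0,0],[0,0,0],[0,0,0],[0,0,0],[0,0,0],[0,0,0],[0,0,0]]}'| grep -E "ee_"
python3 -c "
from boxes import *
snap('top','t6.png',(210,180,370,340),3.7)
im=cv2.imread('pics/raw_t6.png')
for r in bright(im,list(proj('top',[[450,210.7,24],[450,138.7,24],[450,66.7,24]])),24,146): print(r)"
```

```text
ee_pos: [451.2, 67.0, 11.1]
ft_force: [-0.3, -0.4, -1.4]
width: 41.8
ee_pos: [449.8, 66.7, 173.9]
ft_force: [1.1, 0.8, -0.1]
width: 59.1
ee_pos: [450.7, -211.1, 172.5]
([449.7, 212.7], [72.9, 34.6], 2.0)
([451.0, 139.1], [70.6, 34.1], 0.8)
([450.9, 67.5], [33.1, 70.5], 88.5)
```

View pics/t6.png

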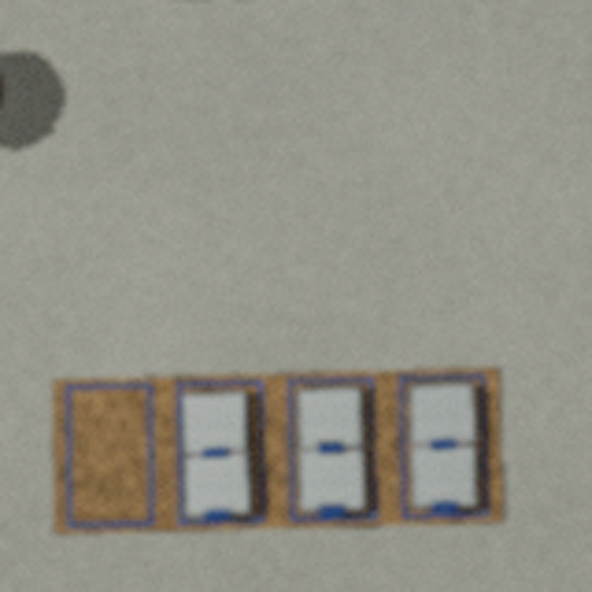

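The boxes sit in outlines 2, 3 and 4 (px about (268,304), (299,303) and (330,302)), all within about 3 mm and 2°. One last check of the drawer before I hand in.

```bash
python3 -m pendant '{"grip":[0.35,0.35,0.35,0.35,0.35,0.35],"linear":[[-15,0,-20],[-25,0,-20],[-15,0,0],[0,0,0],[0,0,0],[0,0,0]],"angular":[[0,0,0],[0,0,0],[0,0,0],[0,0,0],[0,0,0],[0,0,0]]}'| grep -E "ee_|t:"
python3 -c "
from h import *
snap('side','s4.png')
print(proj('side',[[618.7,-234,72]]).round(0))"
```

```text
t: 54.08
ee_pos: [396.1, -207.6, 211.5]
[[426. 321.]]
```

View pics/s4.png

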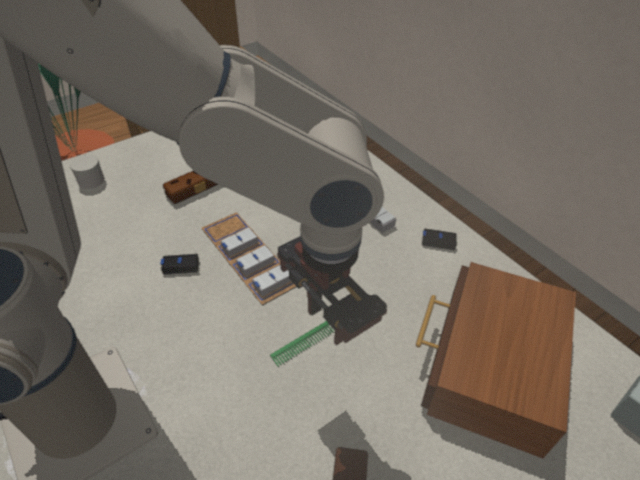

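The drawer is flush shut, with its bar at about (428,322). The row of three boxes stands in outlines 2–4 and the bystanders I can see are where they were. The arm is clear, so I hand in.

```bash
python3 -c "
from workcell import ctrl
print(ctrl.close_job())"
```

```text
the job is handed in; nothing more can be done
None
```

I've handed the job in: the three bent boxes are in the shut drawer, and the three sound boxes stand in outlines 2–4, measured within about 3 mm and 2°; the hand-in gave no verdict.

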